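# Pin the sprung hasp of an instrument container

### The job

Close up the instrument container for transport: swing its yellow hasp down over the steel eye on its front, then take the red-handled retaining pin from its slanted rest and drop it upright through the eye, shoulder down on the eye, in front of the hasp. The hasp springs off again and covers the hole, so push it back sideways with the pin's shaft and feel the pin in gently, never forcing it. Let go with the pin holding the hasp closed, and leave the bowl, bottle and basket where they stand.

Things in the scene. Friction and masses are not known exactly. Their poses are not given: they have to be found in the camera images.
- case: Instrument container, fixed: aluminium box with blue lid, 150 deep (own x) x 240 wide (own y) x 122 high. Origin: centre of its underside; z up; its front, with hasp and eye, faces its own -x.
- eye (a point): Centre of the steel ring (the staple's eye) that stands out level from the container's front on a 12 wide, 8 thick shank, 38 outside the front face and 62 above the table. Ring of round bar 8 thick, hole 14 across, outside 30, hole axis vertical. Axes as case.
- hasp_hinge (a point): Middle of the hasp's hinge axis (along the container's y), at the front upper edge, 6 outside the front face, 122 above the table, 60 above and 32 behind the eye's centre. Fixed; axes as case.
- hasp_end (a point): Middle of the outer face of the hasp's end bar, moving with the hasp; axes as case at joint 0. Along the hasp from the hinge axis, mm: cross bar 30 to 48 (outer face 19.5 off the plane through the axis), window 46 wide from 48 to 82 for the eye (rails beside it 10 off), end bar 82 to 97 (13 off); this point is at 89.5.
- hasp (a joint): Yellow hasp, 90 wide, 97 long. 0 = hanging fully closed, 1.57 = level, straight out, 3.1 = straight up; starts 1.7 to 2.8. Stiff hinge (0.065 N m friction): above 0.6 it stays where left; below, a sprung buffer pushes it open, about 0.5 N m per rad; pressed and left it rests near 0.48, its cross bar over the eye's hole; 5 to 10 N from the pin on that bar moves it back. Pin in: held at about 0.12.
- pin: Retaining pin, 130 long, about 70 g, round. Origin: its tip; own z runs from tip to handle. Steel shaft 12 diameter, 0 to 50 from the tip, its first 3 tapering to a blunt 9 end; cone from 12 to 18 diameter between 50 and 57; red handle 18 diameter from 57 to 130, to be gripped. Starts in the rest at 45 degrees, tip low, handle up and free. Pushed sideways it can slip a few mm in the gripper.
- pin_shoulder (a point): Point on the pin's axis 50 from the tip, where the shaft meets the conical shoulder. Seated, it is within 2 mm of the eye's centre height.
- rest: White plastic rest, fixed, base 130 x 75 x 8, with an open trough sloping at 45 degrees that holds the pin's shaft, lower end towards its own -x; trough inside 15 wide, walls 6, reaching 49 up the shaft from the tip and open on its upper side, so the pin lifts straight up. Origin: centre of the underside; the pin's tip starts at (-45, 0, 34) in its frame.
- bowl: Steel bowl, 100 across, 45 high, bystander. Origin: centre of the underside.
- bottle: Amber bottle, 54 diameter, 130 high, bystander. Origin: centre of the underside.
- basket: Red open plastic basket 100 x 70 x 50, bystander. Origin: centre of the underside.
Things that resemble listed ones, but are neither listed nor needed, are in the scene too. There is more than one size of the pin; the one meant has the size given above.

How it is judged:
On the way:
1. the hasp has been swung down over the eye (below 0.62 rad) with the pin not yet in the eye (value of joint hasp below 0.62 rad and distance between pin_shoulder and eye above 0.03 m), for 0.1 s.
At the end, for the whole second after the job is handed in: The pin stands through the eye, tip down, within 0.3 rad of upright, its shoulder point within 8 mm of the eye's centre sideways and no more than 14 mm above or 12 mm below it, at rest, and the hasp is held below 0.25 rad (value of joint hasp below 0.25 rad and horizontal distance between pin_shoulder and eye below 0.008 m and z of pin_shoulder in the frame of eye between -0.012 and 0.014 m and angle between pin's own z axis and vertical below 0.3 rad and linear speed of pin below 0.02 m/s); the robot touches nothing.
It fails at once if the bowl, bottle or basket is pushed more than 40 mm or tipped (distance of any of bowl, bottle, basket from where it was at the start of the episode above 0.04 m or angle between any of bowl, bottle, basket's own z axis and vertical above 0.5 rad).
It fails at once if the pin is forced: pressed on the container's eye or on the hasp with over 35 N (contact force between pin and case above 35 N).
It also fails if it takes over 64 s, if anything falls off the work surface, if the arm or the gripper's body presses on something with over 40 N, if the wrist force passes 120 N, or if a joint passes its speed limit or range.

### The arm

A 6-joint arm with a two-finger parallel gripper is mounted at the origin on the work surface. World frame = base frame: x ahead of the robot, y to its left, z up, the work surface at z = 0. Lengths are in m, angles in rad, forces in N, time in s.
With the tool pointing down it reaches from about 0.25 to 0.725 m from the base axis. Payload 4 kg.
Tool frame: the origin (TCP) lies on the centre line of the jaws, within the pads' length; the fingertips stand 14 mm ahead of it and the grasp point (between the pads) lies 5 mm behind it; z points along the fingers, x is the direction in which the jaws open and shut, and the axes are right-handed (so a half turn about z gives the same grasp; the last joint's range is limited). The gripper opens to 85 mm and grips with 20 to 120 N. Pads are 22 mm wide; open, the fingers measure 114 mm over their backs; the gripper's body (76 mm by 85 mm) begins 54 mm behind the grasp point. The pads swing forward as they close: fully open they stand 13 mm farther back than shut.
Start: joints at [-1.18, 0.241, 0.005, 1.335, 0, 1.571], TCP at [0.19, -0.462, 0.245] pointing down, gripper open.
Joint ranges: [-2.72, 2.72], [-1.05, 1.87], [-1.09, 1.28], [-1.99, 2.15], [-1.42, 1.44], [-3.14, 3.14]. Speed limits (rad/s): [2.79, 2.79, 3.14, 3.14, 3.14, 3.14].

### API

Orientations are given as a unit quaternion [x, y, z, w].
In Python, from workcell import bot gives the robot as it stands.
- The arm moves only by the tool play_rows, never from a script. Its argument "motion" is a list of rows, each an object with "fingers": the closure, from -1 (fully open) to 1 (shut), so that 0 is half open; "translation": the shift along the tool's x, y, z in cm, a list of three; "roll": the turn about the tool's z in degrees. A call has 1 to 20 rows; each row is the pose to reach, as a shift and turn from the pose commanded when the call began, along the tool's axes at that moment; what a row does not reach only later rows make up. A row lasts 1/12 s, in which the tool goes at most 41.7 mm and 7.16 degrees, less where a joint would pass 70% of its speed; a pose out of reach is approached as far as the arm can. A call with a gripper value outside its range is refused whole. The fingers move at their own pace and stop on an object; the grip force is fixed at half the most. Time passes only in rows, so rows that repeat a pose let the fingers close. It gives the time, the measured TCP pose, the force and the opening at its end, in the units of the state.
- bot.get_obs(): the state, without advancing time (a new reading comes with each control period).
- bot.camera(name): name is "scene" or "top" or "wrist"; returns a dict with "pixels" (384x512x3 uint8, red, green, blue), "intrinsics" (3x3 intrinsics, pixels), "k1" (the pictures are not rectified: a ray, as slopes to the right and down, at radius r is drawn at 1 + k1 r^2 times it, then the intrinsics apply), "world_to_cam" (4x4, takes a point from world to camera coordinates). Camera axes: x right, y down, z forward; pixel columns grow to the right and rows downward; lengths in m; the calibration is good to about 2 mm. A picture is of the moment at which its call begins. There is no depth.
- bot.job_done(): hands the job in, once; it reports no verdict.
The state is a dict: "clock": time; "joint_pos": joint angles; "joint_vel": joint speeds; "tau": joint torques, N m; "eef_pos": TCP position; "tool_rot": TCP orientation; "ft_force": force on the tool from outside, world axes, zero at the start; "ft_torque": the same for the moment, N m; "grip_width": finger opening in m.
Only numpy, scipy, OpenCV 4.12 (cv2) and the standard library are available. Lean on these libraries where they do the work, as an engineer would, in place of code of your own. Each camera call takes 0.05 s, during which the arm holds its last target. There are 200 camera calls.

## Working session

There is one attempt and no reset: what is moved stays moved. The work goes in short steps, Python scripts to look and compute and a tool call to move; the robot and the scene stay as the last step left them, time stands still between calls to the robot, and variables do not carry over. Pictures are saved under pics/ and viewed, about 8 in all and at most 12, crops included, and the job is handed in when it is done.

Besides the shell and the picture viewer there is one more tool, called after "Emit:" as a command line: name --argument value ..., lists and objects as JSON in quotes. play_rows: Moves the arm, as the interface text tells. Its arguments: {"type":"object","properties":{"motion":{"type":"array","items":{"type":"object","properties":{"fingers":{"type":"number"},"translation":{"type":"array","items":{"type":"number"}},"roll":{"type":"number"}}}}},"required":["motion"]}

```bash
mkdir -p pics
cat > h.py <<'E'
import numpy as np, cv2
from workcell import bot
def snap(n):
    c=bot.camera(n); np.savez('pics/last_'+n+'.npz',**{k:np.array(v) for k,v in c.items()}); return c
def load(n): return dict(np.load('pics/last_'+n+'.npz'))
def proj(c,P):
    P=np.atleast_2d(P); T=c['world_to_cam']; q=P@T[:3,:3].T+T[:3,3]; s=q[:,:2]/q[:,2:]
    s=s*(1+float(c['k1'])*(s**2).sum(1,keepdims=True)); K=c['intrinsics']
    return s@K[:2,:2].T+K[:2,2]
def ray(c,uv):
    K=c['intrinsics']; d=(np.array(uv,float)-K[:2,2])/np.array([K[0,0],K[1,1]]); s=d.copy()
    for _ in range(20): s=d/(1+float(c['k1'])*(s@s))
    T=c['world_to_cam']; R=T[:3,:3]; return -R.T@T[:3,3], R.T@np.array([s[0],s[1],1])
def atz(c,uv,z):
    o,d=ray(c,uv); return o+d*(z-o[2])/d[2]
def tri(obs):
    A=0;b=0
    for c,uv in obs:
        o,d=ray(c,uv); d/=np.linalg.norm(d); M=np.eye(3)-np.outer(d,d); A=A+M;b=b+M@o
    return np.linalg.solve(A,b)
E
python3 - <<'E'
from h import *
a=snap('scene');b=snap('top')
for n,c in(('scene',a),('top',b)):
    cv2.imwrite(f'pics/{n}0.png',cv2.resize(c['pixels'][:,:,::-1],(800,600),interpolation=cv2.INTER_CUBIC))
    T=c['world_to_cam'];print(n,-T[:3,:3].T@T[:3,3],c['intrinsics'][0,0],c['k1'])
print(bot.get_obs())
E
```

```text
scene [0.81395711 0.4764739  0.75786644] 353.0541128384661 -0.11160443961777303
top [ 0.46827094 -0.10925973  0.93341809] 378.5208198698139 0.01792928679125353
{'clock': 0.1, 'joint_pos': array([-1.18002860e+00,  2.41332117e-01,  3.86960030e-03,  1.33516237e+00,
       -2.21754578e-05,  1.57079233e+00]), 'joint_vel': array([-0.00072246, -0.00065248,  0.00329912,  0.00081687, -0.00041086,
        0.00166267]), 'tau': array([-2.75505357e-05, -3.73137903e+01,  2.53010219e+01,  1.08707068e-02,
        2.56733608e-05, -7.38510693e-06]), 'eef_pos': array([ 0.19024533, -0.46183044,  0.24450875]), 'tool_rot': array([ 8.30933496e-01, -5.56371000e-01, -7.65873102e-04, -4.99469012e-04]), 'ft_force': array([ 0.6840523 , -0.6547986 , -0.40181764]), 'ft_torque': array([-0.03596765,  0.03768668, -0.00803436]), 'grip_width': 0.08532179970796057}
```

View pics/scene0.png

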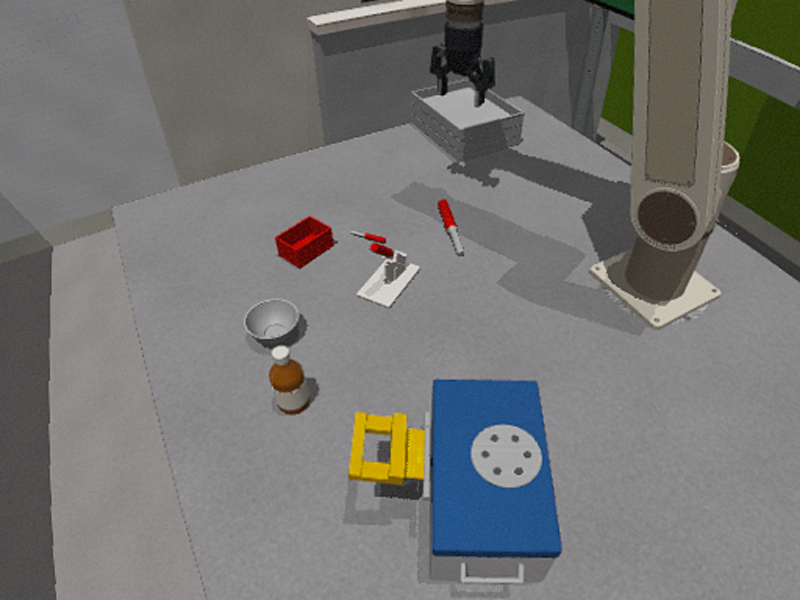

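View pics/top0.png

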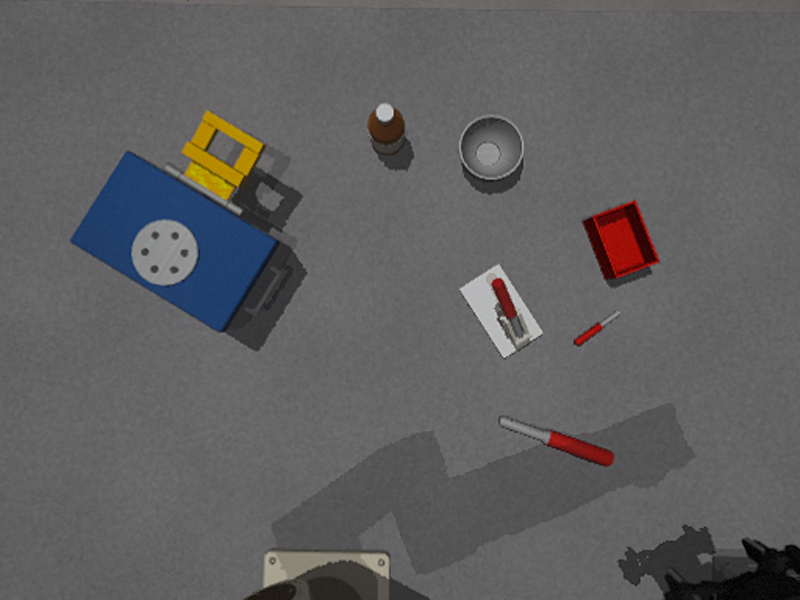

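Top picture: the pin candidates are the one in the white rest (505,300), a smaller loose pin (597,328) and a larger loose pin (555,440). By the description I want the one in the rest. The case is at (175,240), with the yellow hasp raised at (225,150).

Run:
```python
from h import *
a=load('scene');b=load('top')
s=1/1.5625
co=[atz(b,np.array(p)*s,.122) for p in((126,151),(71,241),(219,331),(277,242))]
for p in co: print(p.round(4))
print([np.linalg.norm(co[i]-co[(i+1)%4]).round(3) for i in range(4)])
ba=[atz(b,np.array(p)*s,.008) for p in((499,265),(460,289),(504,358),(543,333))]
for p in ba: print(p.round(4))
print([np.linalg.norm(ba[i]-ba[(i+1)%4]).round(3) for i in range(4)])
def crop(c,x,y,w,h,k): return cv2.resize(c['pixels'][y:y+h,x:x+w,::-1],None,fx=k,fy=k,interpolation=cv2.INTER_CUBIC)
# top: rest x285-355,y160-235 ; scene rest
A=crop(b,285,160,80,75,5); B=crop(a,220,145,80,60,5); C=crop(b,100,60,80,75,5)
D=crop(a,215,255,80,60,5)
H=np.vstack([np.hstack([A[:300],B]),np.hstack([C[:300],D])])
cv2.imwrite('pics/c1.png',H)
```

```text
[0.6816 0.2756 0.122 ]
[0.5555 0.3461 0.122 ]
[0.4357 0.1402 0.122 ]
[0.5592 0.0643 0.122 ]
[np.float64(0.145), np.float64(0.238), np.float64(0.145), np.float64(0.244)]
[ 0.5419 -0.2602  0.008 ]
[ 0.5032 -0.1996  0.008 ]
[ 0.3969 -0.2694  0.008 ]
[ 0.4368 -0.3297  0.008 ]
[np.float64(0.072), np.float64(0.127), np.float64(0.072), np.float64(0.126)]
```

View pics/c1.png

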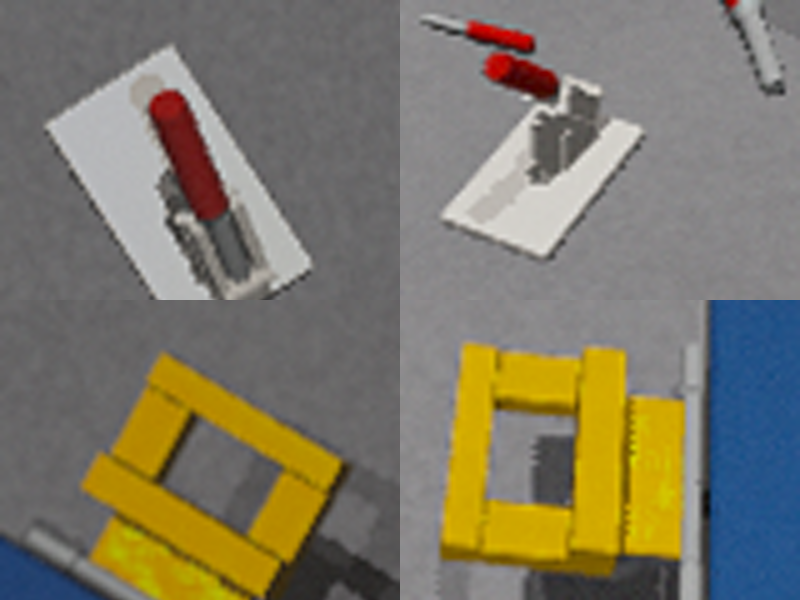

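The crops show the red handle (57–130 part) standing out of the white trough in the rest, so that is the listed pin. The hasp lies slightly above level. I'm fitting the poses to the model now.

Run:
```python
from h import *
from scipy.optimize import least_squares
a=load('scene');b=load('top')
C=lambda x,y:(100+x/5,60+(y-300)/5)
D=lambda x,y:(215+(x-400)/5,255+(y-300)/5)
A=lambda x,y:(285+x/5,160+y/5)
B=lambda x,y:(220+(x-400)/5,145+y/5)
def Rz(t): c,s=np.cos(t),np.sin(t); return np.array([[c,-s,0],[s,c,0],[0,0,1]])
# hasp pts: (cam,uv,L,off,w)
ob=[(b,C(163,352),97,13,1),(b,C(343,462),97,13,-1),(b,C(100,454),48,19.5,1),(b,C(283,563),48,19.5,-1),(b,C(82,487),30,19.5,1),(b,C(265,598),30,19.5,-1),
(a,D(463,343),97,13,1),(a,D(441,556),97,13,-1),(a,D(585,347),48,19.5,1),(a,D(573,553),48,19.5,-1),(a,D(626,350),30,19.5,1),(a,D(618,555),30,19.5,-1)]
# which side is own +y? own y = 239deg -> towards (-,-): low-x side => top-view right => sign -1 for left
s=1/1.5625
cc=[(b,np.array(p)*s,q) for p,q in(((126,151),(-1,-1)),((71,241),(1,-1)),((219,331),(1,1)),((277,242),(-1,1)))]
def res(v,full=False):
    x,y,t,q,ins=v; R=Rz(t);o=np.array([x,y,0]); r=[]
    for c,uv,L,off,w in ob:
        L,off=L/1e3,off/1e3
        p=np.array([-.081-L*np.sin(q)-off*np.cos(q),-w*.045,.122-L*np.cos(q)+off*np.sin(q)])
        r.append(proj(c,o+R@p)[0]-uv)
    for c,uv,(sx,sy) in cc:
        r.append(proj(c,o+R@np.array([sx*(.075-ins),sy*(.12-ins),.122]))[0]-uv)
    return np.array(r) if full else np.ravel(r)
f=least_squares(res,[.558,.2066,2.612,1.9,.002],loss='soft_l1')
x,y,t,q,ins=f.x;print('case',f.x.round(4),np.degrees(t));print(res(f.x,1).round(1).tolist())
R=Rz(t);o=np.array([x,y,0]);print('eye',o+R@[-.113,0,.062],'hinge',o+R@[-.081,0,.122])
# rest
rb=[(b,np.array(p)*s,q) for p,q in(((499,265),(1,-1)),((460,289),(1,1)),((504,358),(-1,1)),((543,333),(-1,-1)))]
rb+=[(a,B(440,220),(1,1)),(a,B(548,258),(-1,1)) ] 
def rr(v):
    x,y,t=v;return np.ravel([proj(c,np.array([x,y,0])+Rz(t)@[sx*.065,sy*.0375,.008])[0]-uv for c,uv,(sx,sy) in rb])
g=least_squares(rr,[.4697,-.2647,.583],loss='soft_l1');print('rest',g.x,np.degrees(g.x[2]));print(rr(g.x).round(1))
x,y,t=g.x
tip=np.array([x,y,0])+Rz(t)@[-.045,0,.034];ax=Rz(t)@[.7071,0,.7071]
print('tip',tip,'end',tip+.13*ax)
print('tri end',tri([(b,A(168,104)),(a,B(497,70))]),proj(b,tip+.13*ax),A(168,104),proj(a,tip+.13*ax),B(497,70))
```

```text
case [5.5780e-01 2.0600e-01 2.6212e+00 1.6881e+00 1.0000e-03] 150.18153403592342
[[-0.1, 0.2], [0.5, -0.0], [0.0, -0.4], [0.2, -0.3], [-0.5, 0.6], [-0.4, 0.2], [-5.2, 39.2], [3.6, -43.4], [-3.5, 38.9], [1.2, -42.4], [-2.1, 39.1], [0.9, -42.1], [1.5, 0.2], [-0.0, 1.3], [0.3, 0.6], [-0.7, -1.7]]
eye [0.65583529 0.14984743 0.062     ] hinge [0.62807192 0.16575955 0.122     ]
rest [ 0.47128227 -0.26546619  0.57222031] 32.78580874278354
[  0.7  -1.8  -0.4  -1.   -0.1   0.3   1.   -0.   19.7   6.3  18.6 -26.6]
tip [ 0.43345073 -0.28983369  0.034     ] end [ 0.51073047 -0.24005739  0.125923  ]
tri end [ 0.50784223 -0.24009694  0.11929456] [[318.82771371 179.7628406 ]] (318.6, 180.8) [[237.96107186 157.47465178]] (239.4, 159.0)
```

```bash
cat > fit.py <<'E'
from h import *
from scipy.optimize import least_squares
a=load('scene');b=load('top')
C=lambda x,y:(100+x/5,60+(y-300)/5)
D=lambda x,y:(215+(x-400)/5,255+(y-300)/5)
A=lambda x,y:(285+x/5,160+y/5)
B=lambda x,y:(220+(x-400)/5,145+y/5)
def Rz(t): c,s=np.cos(t),np.sin(t); return np.array([[c,-s,0],[s,c,0],[0,0,1]])
ob=[(b,C(163,352),97,13,1),(b,C(343,462),97,13,-1),(b,C(100,454),48,19.5,1),(b,C(283,563),48,19.5,-1),(b,C(82,487),30,19.5,1),(b,C(265,598),30,19.5,-1),
(a,D(463,343),97,13,-1),(a,D(441,556),97,13,1),(a,D(585,347),48,19.5,-1),(a,D(573,553),48,19.5,1),(a,D(626,350),30,19.5,-1),(a,D(618,555),30,19.5,1)]
s=1/1.5625
cc=[(b,np.array(p)*s,q) for p,q in(((126,151),(-1,-1)),((71,241),(1,-1)),((219,331),(1,1)),((277,242),(-1,1)))]
def res(v,full=False):
    x,y,t,q,ins=v; R=Rz(t);o=np.array([x,y,0]); r=[]
    for c,uv,L,off,w in ob:
        L,off=L/1e3,off/1e3
        p=np.array([-.081-L*np.sin(q)-off*np.cos(q),-w*.045,.122-L*np.cos(q)+off*np.sin(q)])
        r.append(proj(c,o+R@p)[0]-uv)
    for c,uv,(sx,sy) in cc:
        r.append(proj(c,o+R@np.array([sx*(.075-ins),sy*(.12-ins),.122]))[0]-uv)
    return np.array(r) if full else np.ravel(r)
f=least_squares(res,[.558,.2066,2.612,1.9,.002],loss='soft_l1')
x,y,t,q,ins=f.x;print('case',f.x.round(4),np.degrees(t));print(res(f.x,1).round(1).tolist())
R=Rz(t);o=np.array([x,y,0]);print('eye',o+R@[-.113,0,.062],'hinge',o+R@[-.081,0,.122])
e=lambda L,off:o+R@[-.081-L*np.sin(q)-off*np.cos(q),0,.122-L*np.cos(q)+off*np.sin(q)]
print('hasp_end',e(.0895,.013))
rb=[(b,np.array(p)*s,q) for p,q in(((499,265),(1,-1)),((460,289),(1,1)),((504,358),(-1,1)),((543,333),(-1,-1)))]
rb+=[(a,B(440,220),(1,-1)),(a,B(548,258),(1,1)),(a,B(644,130),(-1,1)) ] 
def rr(v):
    x,y,t=v;return np.ravel([proj(c,np.array([x,y,0])+Rz(t)@[sx*.065,sy*.0375,.008])[0]-uv for c,uv,(sx,sy) in rb])
g=least_squares(rr,[.4697,-.2647,.583],loss='soft_l1');print('rest',g.x,np.degrees(g.x[2]));print(rr(g.x).round(1))
x,y,t=g.x
tip=np.array([x,y,0])+Rz(t)@[-.045,0,.034];ax=Rz(t)@[.7071,0,.7071]
print('tip',tip,'end',tip+.13*ax)
print(proj(b,tip+.13*ax),A(168,104),proj(a,tip+.13*ax),B(497,70))
from scipy.spatial.transform import Rotation as Ro
st=bot.get_obs();print(Ro.from_quat(st['tool_rot']).as_matrix().round(4))
E
python3 fit.py
```

```text
case [5.5730e-01 2.0790e-01 2.6216e+00 1.6416e+00 1.2000e-03] 150.20613975388653
[[-0.1, 0.7], [0.3, 0.3], [-0.3, -0.3], [-0.2, -0.3], [-0.9, 0.5], [-0.9, 0.1], [-0.5, 1.0], [-0.4, -1.6], [-1.1, -0.1], [-0.9, -1.0], [-0.5, -0.1], [-0.4, -0.9], [0.6, 0.6], [-0.8, 1.5], [-0.6, 0.7], [-1.7, -1.4]]
eye [0.65534431 0.15175346 0.062     ] hinge [0.62757411 0.16765365 0.122     ]
hasp_end [0.70425109 0.12375124 0.14129946]
rest [ 0.46972162 -0.26335864  0.59007234] 33.80865494297637
[-0.7 -1.1 -1.5  0.1 -0.4  0.9  0.4  0.1 -0.4 -1.5 -0.7 -1.1 -0.1 -1. ]
tip [ 0.4323311  -0.28839759  0.034     ] end [ 0.50870996 -0.23724969  0.125923  ]
[[317.50040839 180.68560607]] (318.6, 180.8) [[239.03489016 157.8042949 ]] (239.4, 159.0)
[[ 3.809e-01 -9.246e-01 -7.000e-04]
 [-9.246e-01 -3.809e-01  1.700e-03]
 [-1.800e-03  0.000e+00 -1.000e+00]]
```

Emit:
play_rows --motion '[{"translation": [-3.3, -6.7, 0], "roll": -4, "fingers": 1}, {"translation": [-6.6, -13.4, 0], "roll": -8, "fingers": 1}, {"translation": [-9.9, -20.1, 0], "roll": -12, "fingers": 1}, {"translation": [-13.2, -26.8, 0], "roll": -16, "fingers": 1}, {"translation": [-16.5, -33.5, 0], "roll": -20, "fingers": 1}, {"translation": [-19.8, -40.2, 0], "roll": -24, "fingers": 1}, {"translation": [-23, -47, 0], "roll": -28, "fingers": 1}, {"translation": [-26.5, -54, 1], "roll": -32, "fingers": 1}, {"translation": [-30, -61, 2], "roll": -37.8, "fingers": 1}, {"translation": [-32.7, -66.9, 3], "roll": -37.8, "fingers": 1}, {"translation": [-32.7, -66.9, 4], "roll": -37.8, "fingers": 1}, {"translation": [-32.7, -66.9, 5.4], "roll": -37.8, "fingers": 1}, {"translation": [-32.7, -66.9, 5.4], "roll": -37.8, "fingers": 1}, {"translation": [-32.7, -66.9, 5.4], "roll": -37.8, "fingers": 1}, {"translation": [-32.7, -66.9, 5.4], "roll": -37.8, "fingers": 1}, {"translation": [-32.7, -66.9, 5.4], "roll": -37.8, "fingers": 1}, {"translation": [-32.7, -66.9, 5.4], "roll": -37.8, "fingers": 1}, {"translation": [-32.7, -66.9, 5.4], "roll": -37.8, "fingers": 1}, {"translation": [-32.7, -66.9, 5.4], "roll": -37.8, "fingers": 1}, {"translation": [-32.7, -66.9, 5.4], "roll": -37.8, "fingers": 1}]'

```text
clock: 1.77
eef_pos: [0.6842, 0.097, 0.1871]
tool_rot: [0.967, -0.256, -0.003, 0.001]
ft_force: [-0.6, -0.3, 0.6]
grip_width: 0.0001
```

Emit:
play_rows --motion '[{"translation": [0, 0, 2], "roll": 0, "fingers": 1}, {"translation": [0.1, 0, 3.5], "roll": 0, "fingers": 1}, {"translation": [0.3, 0, 5], "roll": 0, "fingers": 1}, {"translation": [0.4, 0, 6.5], "roll": 0, "fingers": 1}, {"translation": [0.5, 0, 8], "roll": 0, "fingers": 1}, {"translation": [0.4, 0, 9.5], "roll": 0, "fingers": 1}, {"translation": [0.2, 0, 11], "roll": 0, "fingers": 1}, {"translation": [-0.6, 0, 11.8], "roll": 0, "fingers": 1}, {"translation": [-1.6, 0, 12.3], "roll": 0, "fingers": 1}, {"translation": [-2.5, 0, 12.3], "roll": 0, "fingers": 1}, {"translation": [-2.5, 0, 12.3], "roll": 0, "fingers": 1}, {"translation": [-2.5, 0, 12.3], "roll": 0, "fingers": 1}, {"translation": [-2.5, 0, 12.3], "roll": 0, "fingers": 1}]'

```text
clock: 2.85
eef_pos: [0.6628, 0.1063, 0.0694]
tool_rot: [0.966, -0.258, 0.0, -0.0]
ft_force: [0.8, -0.8, 0.8]
grip_width: -0.0001
```

Run:
```python
from h import *
a=snap('scene')
cv2.imwrite('pics/s2.png',cv2.resize(a['pixels'][220:384,170:390,::-1],None,fx=3.5,fy=3.5,interpolation=cv2.INTER_CUBIC))
print(bot.get_obs()['ft_force'])
```

```text
[ 0.61962954 -0.24364949  1.68188106]
```

View pics/s2.png

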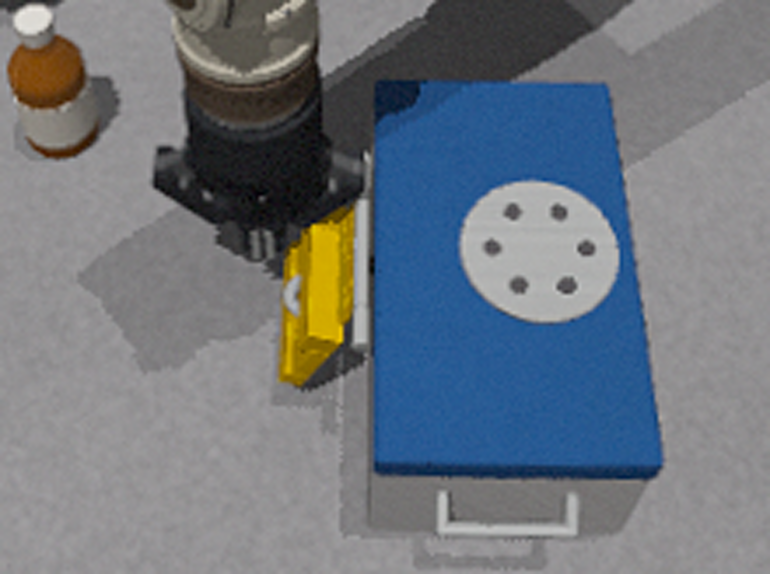

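The hasp is down, with the steel ring visible through its window at crop (293,293). I'll estimate its angle from the end-bar corner at (285,383).

Run:
```python
from h import *
a=load('scene')
t=2.6216;R=np.array([[np.cos(t),-np.sin(t),0],[np.sin(t),np.cos(t),0],[0,0,1]]);o=np.array([.5573,.2079,0])
k=lambda p:((proj(a,o+R@p)[0]-[170,220])*3.5).round(0)
for q in(.3,.4,.5,.6,.7):
    e=lambda L,off,w:[-.081-L*np.sin(q)-off*np.cos(q),w,.122-L*np.cos(q)+off*np.sin(q)]
    print(q,[k(np.array(e(L,f,-.045))) for L,f in((.097,.013),(.048,.0195),(.030,.0195))])
print(k(np.array([-.113-.015,0,.066])))
```

```text
0.3 [array([291., 383.]), array([303., 348.]), array([312., 335.])]
0.4 [array([276., 379.]), array([296., 345.]), array([308., 333.])]
0.5 [array([263., 375.]), array([290., 342.]), array([305., 330.])]
0.6 [array([249., 370.]), array([284., 339.]), array([302., 327.])]
0.7 [array([237., 365.]), array([280., 335.]), array([300., 325.])]
[283. 290.]
```

Emit:
play_rows --motion '[{"translation": [2, 0, 0], "roll": 0, "fingers": 1}, {"translation": [4, 0, 0], "roll": 0, "fingers": 1}, {"translation": [4, 0, -4], "roll": 0, "fingers": 1}, {"translation": [4, 0, -8], "roll": 0, "fingers": 1}, {"translation": [4, 1, -12], "roll": -4, "fingers": 0.5}, {"translation": [4, 4, -15], "roll": -9, "fingers": 0}, {"translation": [4, 8, -16], "roll": -16, "fingers": 0}, {"translation": [4, 12, -17], "roll": -23, "fingers": 0}, {"translation": [4, 16, -18], "roll": -30, "fingers": 0}, {"translation": [4, 20, -19], "roll": -37, "fingers": 0}, {"translation": [3.5, 24, -19.1], "roll": -44, "fingers": 0}, {"translation": [3, 28, -19.1], "roll": -51, "fingers": 0}, {"translation": [2.5, 32, -19.1], "roll": -58, "fingers": 0}, {"translation": [2, 36, -19.1], "roll": -63.6, "fingers": 0}, {"translation": [1.8, 40, -19.1], "roll": -63.6, "fingers": 0}, {"translation": [1.6, 41.6, -19.1], "roll": -63.6, "fingers": 0}, {"translation": [1.6, 41.6, -19.1], "roll": -63.6, "fingers": 0}, {"translation": [1.6, 41.6, -19.1], "roll": -63.6, "fingers": 0}]'

```text
clock: 4.4
eef_pos: [0.4692, -0.2626, 0.2595]
tool_rot: [0.957, 0.289, 0.0, -0.0]
ft_force: [-0.3, 0.3, -1.4]
grip_width: 0.0426
```

Run:
```python
from h import *
a=snap('wrist');s=bot.get_obs();print(s['eef_pos'],s['tool_rot'],s['grip_width'])
tip=np.array([.4323,-.2884,.034]);u=np.array([.831,.5564,0])*.7071+[0,0,.7071]
print([(proj(a,tip+k*u)[0]*1.5625).round(0) for k in(0,.05,.057,.13)])
cv2.imwrite('pics/w1.png',cv2.resize(a['pixels'][:,:,::-1],(800,600),interpolation=cv2.INTER_CUBIC))
```

```text
[ 0.46989673 -0.26169144  0.25945573] [ 9.56975474e-01  2.90168581e-01  3.32223930e-04 -1.61226333e-04] 0.042781510007098206
[array([341., 254.]), array([381., 264.]), array([388., 266.]), array([467., 286.])]
```

View pics/w1.png

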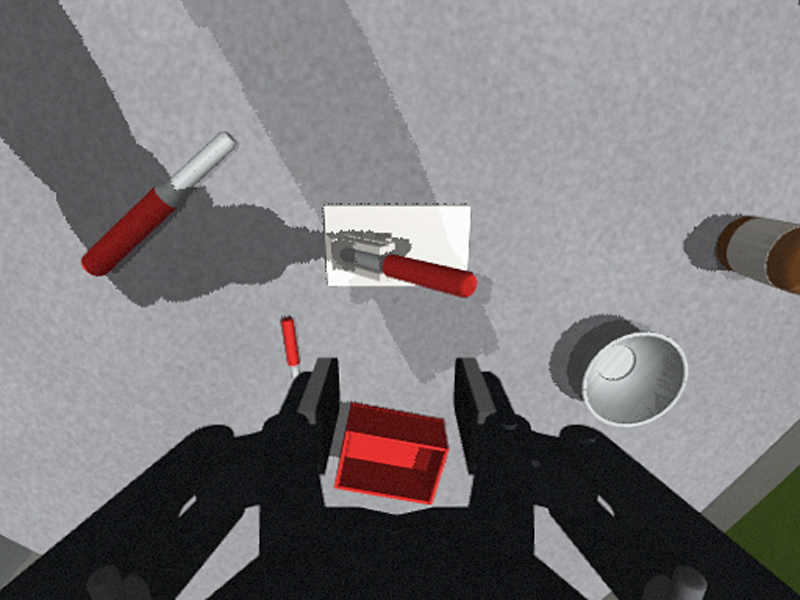

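The wrist picture shows the pin in the rest with its handle end at (470,285). I predicted (467,286), so the pose is good. The tool can only point down, so I'll straddle the handle with the jaws in the pin's own plane and tip it upright in the trough before gripping.

Emit:
play_rows --motion '[{"translation": [2, 0.1, 1], "roll": 0, "fingers": -0.3}, {"translation": [3.1, 0.1, 4], "roll": 0, "fingers": -0.3}, {"translation": [3.1, 0.1, 7.5], "roll": 0, "fingers": -0.3}, {"translation": [3.1, 0.1, 10.5], "roll": 0, "fingers": -0.3}, {"translation": [3.1, 0.1, 12.5], "roll": 0, "fingers": -0.3}, {"translation": [3.1, 0.1, 14.3], "roll": 0, "fingers": -0.3}, {"translation": [3.1, 0.1, 14.3], "roll": 0, "fingers": -0.3}, {"translation": [3.1, 0.1, 14.3], "roll": 0, "fingers": -0.3}]'

```text
clock: 5.12
eef_pos: [0.4963, -0.2435, 0.1154]
tool_rot: [0.956, 0.292, -0.001, -0.001]
ft_force: [0.3, 0.2, 1.1]
grip_width: 0.0559
```

Run:
```python
from h import *
a=snap('wrist');b=snap('scene');s=bot.get_obs();print(s['eef_pos'],s['tool_rot'],s['grip_width'],s['ft_force'])
A=cv2.resize(a['pixels'][100:384,130:380,::-1],(528,600),interpolation=cv2.INTER_CUBIC)
B=cv2.resize(b['pixels'][60:210,215:285,::-1],(270,579),interpolation=cv2.INTER_CUBIC)
H=np.zeros((600,800,3),np.uint8);H[:,:528]=A;H[:579,529:799]=B;cv2.imwrite('pics/w2.png',H)
```

```text
[ 0.49760233 -0.244854    0.11761666] [9.56621198e-01 2.91332628e-01 8.44609665e-04 6.84993429e-04] 0.05524018130242914 [0.00265751 0.04669356 0.82779382]
```

View pics/w2.png

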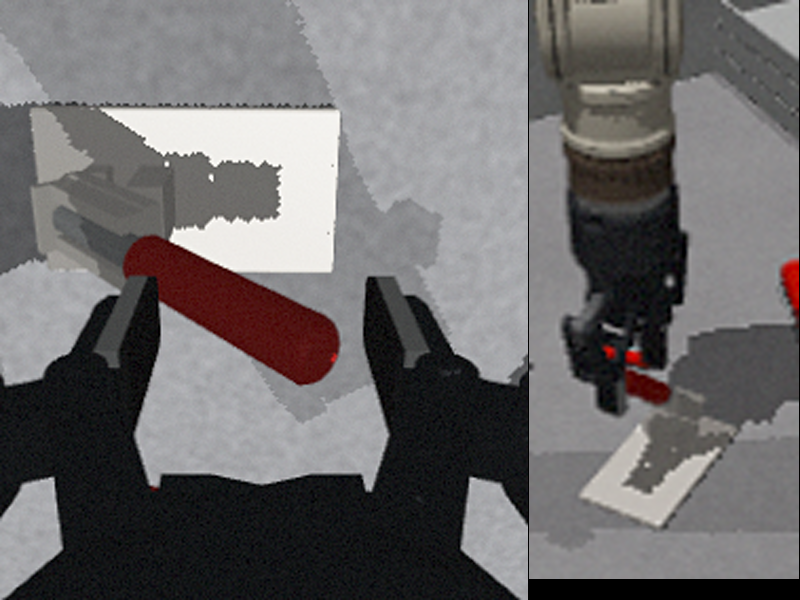

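The handle (crop (230,310)) lies between the open fingers, with the right finger beyond its end. Next I push it upright.

Emit:
play_rows --motion '[{"translation": [-0.6, 0, 0], "roll": 0, "fingers": -0.3}, {"translation": [-1.2, 0, -0.3], "roll": 0, "fingers": -0.3}, {"translation": [-1.8, 0, -0.6], "roll": 0, "fingers": -0.3}, {"translation": [-2.4, 0, -0.9], "roll": 0, "fingers": -0.3}, {"translation": [-3, 0, -1.2], "roll": 0, "fingers": -0.3}, {"translation": [-3.6, 0, -1.5], "roll": 0, "fingers": -0.3}, {"translation": [-4.2, 0, -1.8], "roll": 0, "fingers": -0.3}, {"translation": [-4.8, 0, -2.1], "roll": 0, "fingers": -0.3}, {"translation": [-5.3, 0, -2.3], "roll": 0, "fingers": -0.3}, {"translation": [-5.8, 0, -2.5], "roll": 0, "fingers": -0.3}, {"translation": [-5.8, 0, -2.5], "roll": 0, "fingers": -0.3}, {"translation": [-5.8, 0, -2.5], "roll": 0, "fingers": -0.3}]'

```text
clock: 6.22
eef_pos: [0.4478, -0.2776, 0.1414]
tool_rot: [0.957, 0.29, 0.0, -0.0]
ft_force: [0.2, 0.9, -0.3]
grip_width: 0.0552
```

Run:
```python
from h import *
a=snap('wrist');b=snap('scene');s=bot.get_obs();print(s['eef_pos'],s['tool_rot'],s['grip_width'],s['ft_force'])
A=cv2.resize(a['pixels'][100:384,130:380,::-1],(528,600),interpolation=cv2.INTER_CUBIC)
B=cv2.resize(b['pixels'][60:210,215:285,::-1],(270,579),interpolation=cv2.INTER_CUBIC)
H=np.zeros((600,800,3),np.uint8);H[:,:528]=A;H[:579,529:799]=B;cv2.imwrite('pics/w3.png',H)
```

```text
[ 0.44801587 -0.27733979  0.14113218] [ 9.56815217e-01  2.90696790e-01 -3.92585742e-05 -1.22797703e-04] 0.05533179102919892 [0.07529876 0.31503867 0.6692899 ]
```

View pics/w3.png

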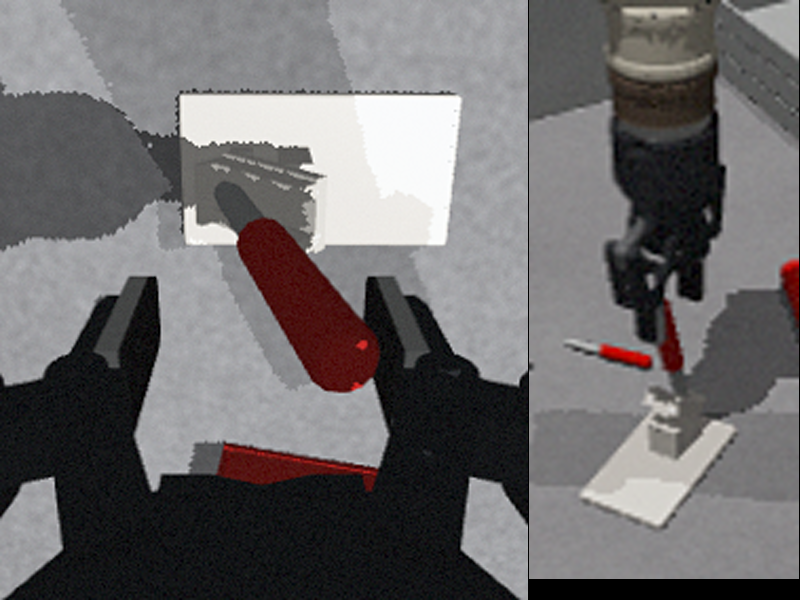

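The pin is tilting upright as planned: handle end at (345,365), tip still in the trough. Next I close on it while finishing the swing.

Emit:
play_rows --motion '[{"translation": [-0.4, 0, 0], "roll": 0, "fingers": -0.2}, {"translation": [-0.8, 0, 0], "roll": 0, "fingers": -0.1}, {"translation": [-1.1, 0, -0.1], "roll": 0, "fingers": 0}, {"translation": [-1.4, 0, -0.1], "roll": 0, "fingers": 0.1}, {"translation": [-1.7, 0, -0.2], "roll": 0, "fingers": 0.2}, {"translation": [-1.7, 0, -0.2], "roll": 0, "fingers": 0.3}, {"translation": [-1.7, 0, -0.2], "roll": 0, "fingers": 0.4}, {"translation": [-1.7, 0, -0.2], "roll": 0, "fingers": 0.5}, {"translation": [-1.7, 0, -0.2], "roll": 0, "fingers": 0.7}, {"translation": [-1.7, 0, -0.2], "roll": 0, "fingers": 1}, {"translation": [-1.7, 0, -0.2], "roll": 0, "fingers": 1}, {"translation": [-1.7, 0, -0.2], "roll": 0, "fingers": 1}, {"translation": [-1.7, 0, -0.2], "roll": 0, "fingers": 1}]'

```text
clock: 7.4
eef_pos: [0.4344, -0.2867, 0.1435]
tool_rot: [0.957, 0.291, 0.001, 0.0]
ft_force: [1.6, 2.1, 1.0]
grip_width: 0.0164
```

Run:
```python
from h import *
a=snap('wrist');b=snap('scene');s=bot.get_obs();print(s['eef_pos'],s['tool_rot'],s['grip_width'],s['ft_force'])
A=cv2.resize(a['pixels'][100:384,130:380,::-1],(528,600),interpolation=cv2.INTER_CUBIC)
B=cv2.resize(b['pixels'][60:210,215:285,::-1],(270,579),interpolation=cv2.INTER_CUBIC)
H=np.zeros((600,800,3),np.uint8);H[:,:528]=A;H[:579,529:799]=B;cv2.imwrite('pics/w4.png',H)
```

```text
[ 0.43435358 -0.28674537  0.14353058] [9.56787978e-01 2.90785893e-01 5.71228792e-04 5.27314267e-05] 0.016795942101990376 [1.80934286 2.55815665 2.18935068]
```

Emit:
play_rows --motion '[{"translation": [0, 0, -0.5], "roll": 0, "fingers": 1}, {"translation": [0, 0, -1], "roll": 0, "fingers": 1}, {"translation": [0, 0, -2], "roll": 0, "fingers": 1}, {"translation": [0, 0, -3], "roll": 0, "fingers": 1}, {"translation": [0, 0, -5], "roll": 0, "fingers": 1}, {"translation": [0, 0, -7], "roll": 0, "fingers": 1}, {"translation": [0, 0, -9], "roll": 0, "fingers": 1}, {"translation": [0, 0, -9], "roll": 0, "fingers": 1}, {"translation": [0, 0, -9], "roll": 0, "fingers": 1}]'

```text
clock: 8.25
eef_pos: [0.4345, -0.2877, 0.2353]
tool_rot: [0.957, 0.29, 0.001, 0.002]
ft_force: [-0.7, -0.5, -2.1]
grip_width: 0.0165
```

Run:
```python
from h import *
a=snap('wrist');b=snap('scene');c=snap('top');s=bot.get_obs();print(s['eef_pos'],s['tool_rot'],s['grip_width'],s['ft_force'])
A=cv2.resize(a['pixels'][100:384,130:380,::-1],(440,500),interpolation=cv2.INTER_CUBIC)
B=cv2.resize(b['pixels'][30:180,225:315,::-1],(360,600),interpolation=cv2.INTER_CUBIC)
H=np.zeros((600,800,3),np.uint8);H[:500,:440]=A;H[:,440:]=B;cv2.imwrite('pics/w5.png',H)
p=s['eef_pos'];tip=p+[0,0,-.112+.005]
for d in(.005,.0):
  print([((proj(b,p+[0,0,.005-k])[0]-[225,30])*4+[440,0]).round(0) for k in(.055,.062,.112)])
  print([((proj(a,p+[0,0,.005-k])[0]-[130,100])*1.76).round(0) for k in(.055,.062,.112)]);break
```

```text
[ 0.43314163 -0.28659819  0.23237426] [ 9.56858408e-01  2.90552842e-01 -7.19100173e-04 -7.17862657e-04] 0.016278374110901172 [ 0.13054443  0.01096154 -0.48429474]
[array([557., 380.]), array([557., 388.]), array([559., 444.])]
[array([212., 198.]), array([213., 191.]), array([213., 154.])]
```

View pics/w5.png

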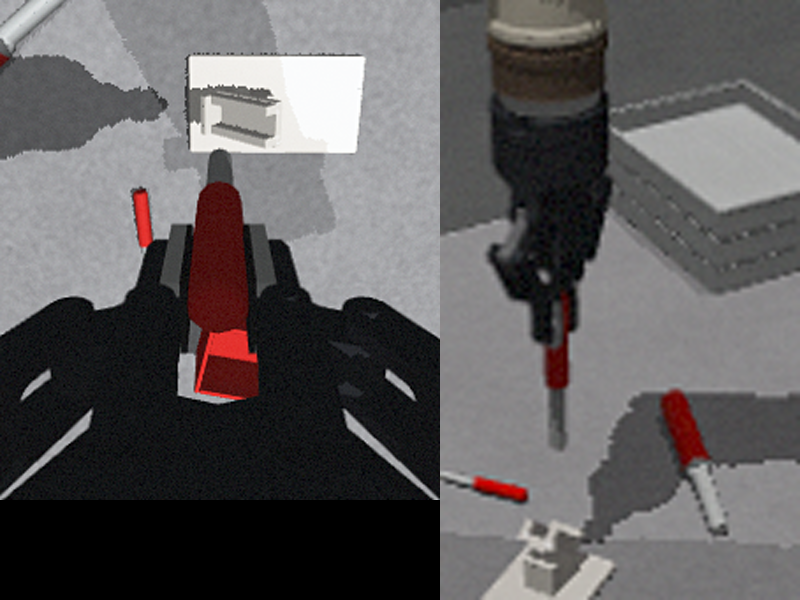

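The pin hangs upright in the jaws, with its tip at (557,448) in the scene crop and (219,152) in the wrist crop. The tip is about 2–3 mm towards +tool x. Next I carry it to in front of the eye.

Emit:
play_rows --motion '[{"translation": [2, -1, -0.5], "roll": 3, "fingers": 1}, {"translation": [5, -2.5, -1], "roll": 8, "fingers": 1}, {"translation": [8, -4, -1], "roll": 13, "fingers": 1}, {"translation": [11, -5.6, -1], "roll": 18, "fingers": 1}, {"translation": [14, -7.2, -1], "roll": 23, "fingers": 1}, {"translation": [17, -8.7, -1], "roll": 28, "fingers": 1}, {"translation": [20, -10.3, -1], "roll": 33, "fingers": 1}, {"translation": [23, -11.8, -1], "roll": 38, "fingers": 1}, {"translation": [26, -13.4, -1], "roll": 43, "fingers": 1}, {"translation": [29, -14.9, -1], "roll": 48, "fingers": 1}, {"translation": [32, -16.4, -1], "roll": 53, "fingers": 1}, {"translation": [35, -18, -1], "roll": 58, "fingers": 1}, {"translation": [38, -19.5, -1], "roll": 63.6, "fingers": 1}, {"translation": [41, -21, -1], "roll": 63.6, "fingers": 1}, {"translation": [43, -22.1, -1], "roll": 63.6, "fingers": 1}, {"translation": [43.6, -22.4, -1], "roll": 63.6, "fingers": 1}, {"translation": [43.6, -22.4, -1], "roll": 63.6, "fingers": 1}, {"translation": [43.6, -22.4, -1], "roll": 63.6, "fingers": 1}, {"translation": [43.6, -22.4, -1], "roll": 63.6, "fingers": 1}, {"translation": [43.6, -22.4, -1], "roll": 63.6, "fingers": 1}]'

```text
clock: 10.07
eef_pos: [0.6712, 0.1401, 0.2435]
tool_rot: [0.966, -0.258, -0.0, 0.0]
ft_force: [-1.0, -0.7, -0.4]
grip_width: 0.0165
```

```bash
cat > look.py <<'E'
import sys
from h import *
a=snap('wrist');b=snap('scene');s=bot.get_obs();p=s['eef_pos'];print(s['clock'],p,s['tool_rot'],s['grip_width'],s['ft_force'])
x0,y0,w,h=[int(v) for v in sys.argv[2:6]];X0,Y0,W,H_=[int(v) for v in sys.argv[6:10]]
A=cv2.resize(a['pixels'][y0:y0+h,x0:x0+w,::-1],(400,int(400*h/w)),interpolation=cv2.INTER_CUBIC)
B=cv2.resize(b['pixels'][Y0:Y0+H_,X0:X0+W,::-1],(400,int(400*H_/W)),interpolation=cv2.INTER_CUBIC)
m=max(A.shape[0],B.shape[0]);I=np.zeros((m,800,3),np.uint8);I[:A.shape[0],:400]=A;I[:B.shape[0],400:]=B;cv2.imwrite('pics/'+sys.argv[1],I)
E=np.array([.6553,.1518,.062]);out=np.array([.8678,-.4969,0]);oy=np.array([-.4969,-.8678,0])
d=p-E;print('out %.1f y %.1f tipz %.1f'%(d@out*1e3,d@oy*1e3,(p[2]-.109)*1e3))
fw=lambda P:((proj(a,P)[0]-[x0,y0])*400/w).round(0);fs=lambda P:((proj(b,P)[0]-[X0,Y0])*400/W+[400,0]).round(0)
for n,P in(('eye',E),('eyeouter',E+.015*out+[0,0,.004]),('tip nominal',p-[0,0,.109]),('shoulder',p-[0,0,.059])):print(n,fw(P),fs(P))
E
python3 look.py w6.png 150 90 190 285 225 180 130 180
```

```text
10.1667 [0.67139109 0.14033807 0.24388669] [ 9.66129597e-01 -2.58057298e-01  1.79064413e-04 -3.94105441e-06] 0.016439149351594243 [ 0.34567563  0.29738972 -0.35045681]
out 19.7 y 2.0 tipz 134.9
eye [183. 166.] [501. 381.]
eyeouter [210. 168.] [480. 378.]
tip nominal [218. 212.] [469. 324.]
shoulder [218. 258.] [466. 282.]
```

View pics/w6.png

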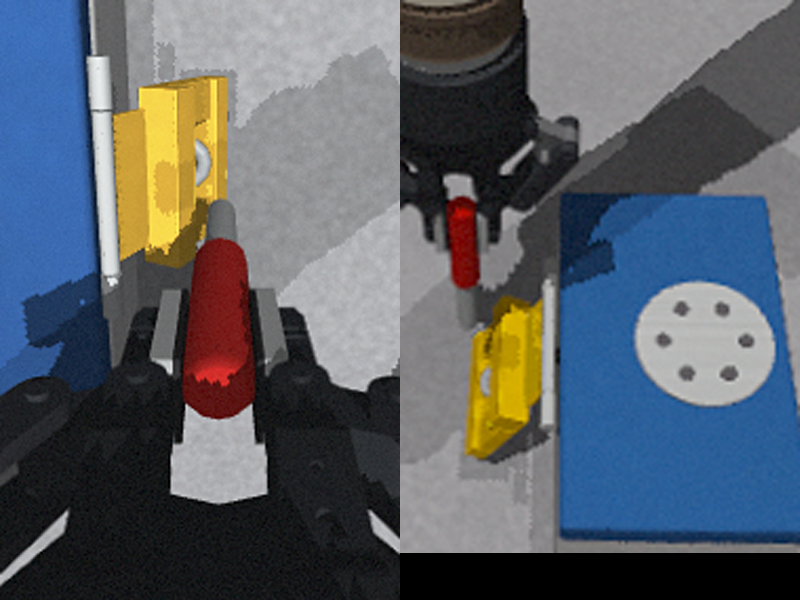

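The wrist crop shows the ring at (205,162) behind the hasp's end bar, against a prediction of (210,168). The pin tip is at (222,205), in front of the cross bar. I'm lowering the tip to just above ring height, clear of the bar.

Emit:
play_rows --motion '[{"translation": [0, -0.2, 1], "roll": 0, "fingers": 1}, {"translation": [0, -0.2, 2], "roll": 0, "fingers": 1}, {"translation": [0, -0.2, 3], "roll": 0, "fingers": 1}, {"translation": [0, -0.2, 4], "roll": 0, "fingers": 1}, {"translation": [0, -0.2, 5], "roll": 0, "fingers": 1}, {"translation": [0, -0.2, 5.6], "roll": 0, "fingers": 1}, {"translation": [0, -0.2, 6.1], "roll": 0, "fingers": 1}, {"translation": [0, -0.2, 6.1], "roll": 0, "fingers": 1}, {"translation": [0, -0.2, 6.1], "roll": 0, "fingers": 1}]'

```text
clock: 10.92
eef_pos: [0.6725, 0.1436, 0.1821]
tool_rot: [0.966, -0.257, -0.0, 0.0]
ft_force: [0.0, -0.1, -0.1]
grip_width: 0.0164
```

```bash
python3 look.py w7.png 190 90 120 180 225 210 120 120
```

```text
11.0167 [0.67305418 0.14359464 0.1830428 ] [ 9.66364242e-01 -2.57176318e-01  6.26958676e-04 -3.15730883e-04] 0.01604337191566576 [ 0.46506277  0.30174744 -0.67217842]
out 19.5 y -1.7 tipz 74.0
eye [145. 328.] [510. 313.]
eyeouter [197. 333.] [486. 309.]
tip nominal [213. 336.] [479. 305.]
shoulder [213. 409.] [476. 266.]
```

View pics/w7.png

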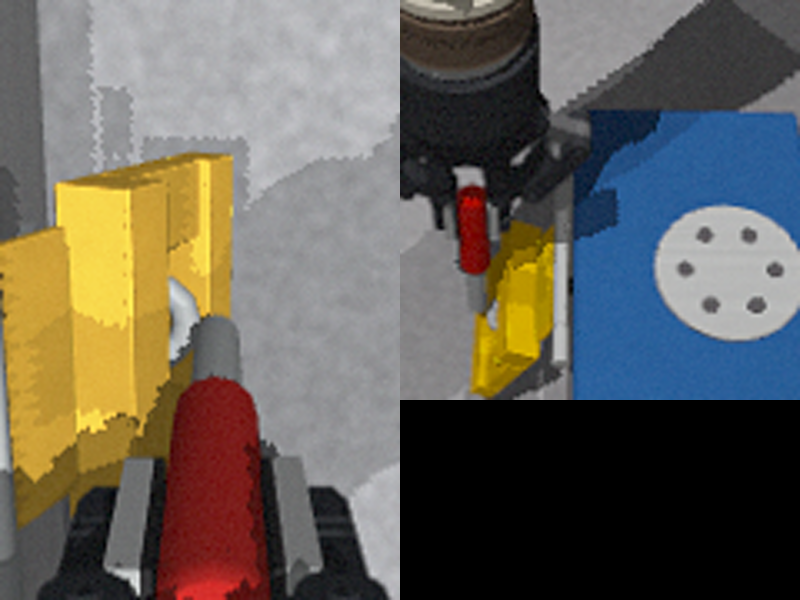

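The wrist crop shows the tip at (217,325) in front of the ring crescent, which spans rows 277–362. The model agrees to about 1 mm, with the tip about 1.5 mm off in −y. Next I push the bar back sideways with the shaft.

Emit:
play_rows --motion '[{"translation": [-0.3, 0.15, 0], "roll": 0, "fingers": 1}, {"translation": [-0.6, 0.15, 0], "roll": 0, "fingers": 1}, {"translation": [-0.9, 0.15, 0], "roll": 0, "fingers": 1}, {"translation": [-1.2, 0.15, 0], "roll": 0, "fingers": 1}, {"translation": [-1.5, 0.15, 0], "roll": 0, "fingers": 1}, {"translation": [-1.8, 0.15, 0], "roll": 0, "fingers": 1}, {"translation": [-2.05, 0.15, 0], "roll": 0, "fingers": 1}, {"translation": [-2.05, 0.15, 0], "roll": 0, "fingers": 1}, {"translation": [-2.05, 0.15, 0], "roll": 0, "fingers": 1}, {"translation": [-2.05, 0.15, 0], "roll": 0, "fingers": 1}]'

```text
clock: 11.85
eef_pos: [0.657, 0.1504, 0.1827]
tool_rot: [0.966, -0.258, 0.004, 0.001]
ft_force: [6.6, -3.9, -2.9]
grip_width: 0.0165
```

```bash
python3 look.py w8.png 190 90 120 180 225 210 120 120
```

```text
11.95 [0.65695141 0.1504431  0.18280139] [ 9.66131127e-01 -2.58022074e-01  3.79300653e-03  9.31398115e-04] 0.01658208903357291 [ 6.72740512 -3.8740444  -2.23435487]
out 2.1 y 0.4 tipz 73.8
eye [200. 322.] [510. 313.]
eyeouter [253. 326.] [486. 309.]
tip nominal [208. 336.] [506. 303.]
shoulder [209. 409.] [505. 263.]
```

View pics/w8.png

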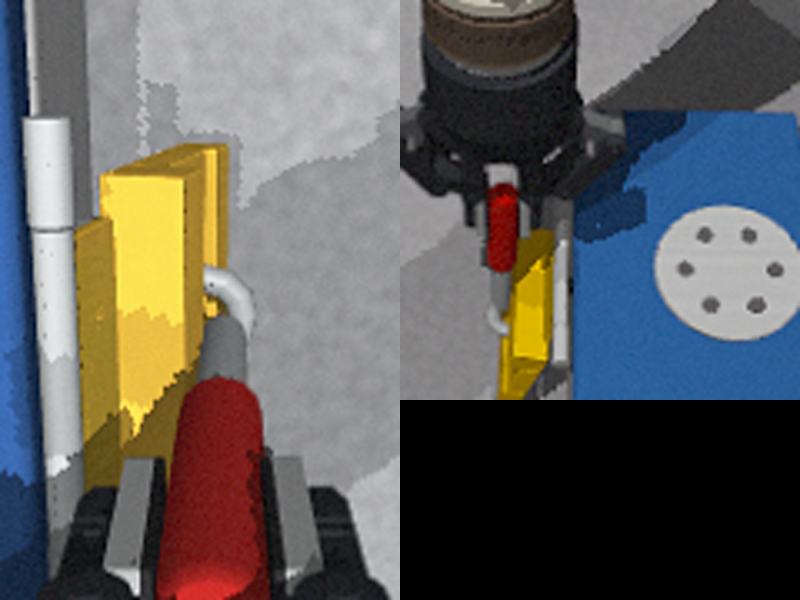

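The wrist crop shows the bar pushed back and the ring open around (225,300), with the tip at about (225,320), still around 6–7 mm outside the centre. The side force is 8 N. I'll go further in, then feel downward.

Emit:
play_rows --motion '[{"translation": [-0.2, 0, 0], "roll": 0, "fingers": 1}, {"translation": [-0.4, 0, 0], "roll": 0, "fingers": 1}, {"translation": [-0.65, 0, 0], "roll": 0, "fingers": 1}, {"translation": [-0.65, 0, 0], "roll": 0, "fingers": 1}, {"translation": [-0.65, 0, 0], "roll": 0, "fingers": 1}, {"translation": [-0.65, 0, 0], "roll": 0, "fingers": 1}]'

```text
clock: 12.45
eef_pos: [0.6513, 0.1537, 0.183]
tool_rot: [0.966, -0.258, 0.004, 0.001]
ft_force: [6.9, -4.1, -2.7]
grip_width: 0.0165
```

```bash
python3 look.py w9.png 190 90 120 180 225 210 120 120
python3 - <<'E'
from h import *
a=cv2.imread('pics/w9.png')
for r in (310,320,330,345,360,375):
    print(r,[tuple(int(v) for v in a[r,c][::-1]) for c in range(184,264,8)])
E
```

```text
12.55 [0.65116353 0.15387324 0.18314207] [ 9.66155613e-01 -2.57932142e-01  3.71132587e-03  7.53614441e-04] 0.016125425859820908 [ 5.52976485 -2.99923047 -0.37912667]
out -4.6 y 0.3 tipz 74.1
eye [224. 322.] [510. 313.]
eyeouter [277. 326.] [486. 309.]
tip nominal [208. 336.] [517. 303.]
shoulder [208. 409.] [516. 264.]
310 [(253, 228, 84), (221, 179, 63), (128, 98, 27), (161, 161, 167), (101, 102, 104), (59, 60, 60), (67, 69, 70), (156, 158, 161), (148, 149, 152), (154, 159, 159)]
320 [(239, 200, 74), (223, 182, 63), (130, 96, 24), (121, 123, 126), (85, 88, 90), (105, 111, 110), (109, 110, 113), (138, 140, 141), (151, 150, 152), (155, 159, 158)]
330 [(237, 197, 70), (224, 184, 65), (133, 99, 28), (79, 82, 84), (98, 99, 101), (104, 107, 107), (112, 114, 114), (104, 108, 107), (132, 135, 135), (170, 174, 174)]
345 [(240, 199, 71), (226, 184, 65), (85, 77, 54), (86, 89, 88), (97, 101, 101), (108, 112, 112), (111, 113, 111), (106, 107, 108), (198, 200, 201), (190, 193, 195)]
360 [(240, 200, 73), (228, 184, 60), (68, 69, 63), (92, 95, 96), (104, 105, 106), (107, 112, 111), (110, 113, 113), (110, 113, 112), (138, 142, 142), (139, 139, 141)]
375 [(90, 70, 28), (107, 83, 23), (73, 76, 80), (72, 75, 75), (109, 97, 98), (106, 102, 100), (108, 113, 115), (105, 112, 110), (152, 153, 154), (148, 148, 151)]
```

The shaft is now centred at column ~224, with the eye at ~225. I'm feeling downward.

Emit:
play_rows --motion '[{"translation": [0, 0, 0.2], "roll": 0, "fingers": 1}, {"translation": [0, 0, 0.4], "roll": 0, "fingers": 1}, {"translation": [0, 0, 0.6], "roll": 0, "fingers": 1}, {"translation": [0, 0, 0.8], "roll": 0, "fingers": 1}, {"translation": [0, 0, 1.0], "roll": 0, "fingers": 1}, {"translation": [0, 0, 1.2], "roll": 0, "fingers": 1}, {"translation": [0, 0, 1.4], "roll": 0, "fingers": 1}, {"translation": [0, 0, 1.4], "roll": 0, "fingers": 1}, {"translation": [0, 0, 1.4], "roll": 0, "fingers": 1}]'

```text
clock: 13.3
eef_pos: [0.6514, 0.1545, 0.1703]
tool_rot: [0.966, -0.258, 0.004, -0.0]
ft_force: [6.1, -3.3, -0.3]
grip_width: 0.0165
```

Emit:
play_rows --motion '[{"translation": [0, 0, 0.3], "roll": 0, "fingers": 1}, {"translation": [0, 0, 0.6], "roll": 0, "fingers": 1}, {"translation": [0, 0, 0.9], "roll": 0, "fingers": 1}, {"translation": [0, 0, 1.2], "roll": 0, "fingers": 1}, {"translation": [0, 0, 1.5], "roll": 0, "fingers": 1}, {"translation": [0, 0, 1.5], "roll": 0, "fingers": 1}]'

```text
clock: 13.8
eef_pos: [0.6524, 0.1541, 0.1559]
tool_rot: [0.966, -0.258, 0.006, -0.0]
ft_force: [7.6, -3.8, -0.1]
grip_width: 0.0166
```

Emit:
play_rows --motion '[{"translation": [0, 0, 0.3], "roll": 0, "fingers": 1}, {"translation": [0, 0, 0.6], "roll": 0, "fingers": 1}, {"translation": [0.05, 0, 0.9], "roll": 0, "fingers": 1}, {"translation": [0.05, 0, 1.2], "roll": 0, "fingers": 1}, {"translation": [0.1, 0, 1.5], "roll": 0, "fingers": 1}, {"translation": [0.1, 0, 1.8], "roll": 0, "fingers": 1}, {"translation": [0.1, 0, 2.1], "roll": 0, "fingers": 1}, {"translation": [0.1, 0, 2.4], "roll": 0, "fingers": 1}, {"translation": [0.1, 0, 2.4], "roll": 0, "fingers": 1}]'

```text
clock: 14.55
eef_pos: [0.6535, 0.1537, 0.132]
tool_rot: [0.966, -0.258, 0.006, -0.0]
ft_force: [7.9, -4.7, 3.2]
grip_width: 0.0165
```

```bash
python3 look.py w10.png 190 90 120 180 225 210 120 120
```

```text
14.65 [0.65356713 0.15368032 0.1319982 ] [ 9.66118413e-01 -2.58039037e-01  5.56266470e-03 -3.51533664e-04] 0.01629046513173182 [ 7.35436873 -3.48376372  0.55645544]
out -2.4 y -0.8 tipz 23.0
eye [218. 394.] [510. 313.]
eyeouter [284. 400.] [486. 309.]
tip nominal [207. 338.] [514. 341.]
shoulder [208. 409.] [513. 306.]
```

View pics/w10.png

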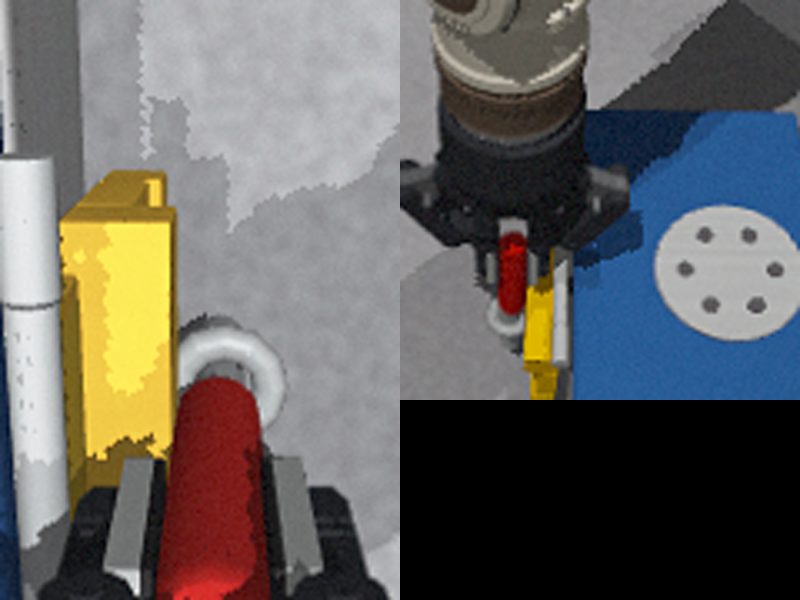

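The wrist crop shows the shaft through the ring (ring around (230,380)) and the bar held behind it. I'm lowering a little more and easing the side load before letting go.

Emit:
play_rows --motion '[{"translation": [0.05, 0, 0.2], "roll": 0, "fingers": 1}, {"translation": [0.1, 0, 0.4], "roll": 0, "fingers": 1}, {"translation": [0.15, 0, 0.6], "roll": 0, "fingers": 1}, {"translation": [0.2, 0, 0.6], "roll": 0, "fingers": 1}, {"translation": [0.2, 0, 0.6], "roll": 0, "fingers": 1}]'

```text
clock: 15.07
eef_pos: [0.6542, 0.1532, 0.1255]
tool_rot: [0.966, -0.258, 0.004, -0.001]
ft_force: [5.2, -2.6, 0.0]
grip_width: 0.0163
```

Emit:
play_rows --motion '[{"translation": [0.1, 0, 0], "roll": 0, "fingers": 0.5}, {"translation": [0.1, 0, 0], "roll": 0, "fingers": 0.45}, {"translation": [0.1, 0, 0], "roll": 0, "fingers": 0.43}, {"translation": [0.1, 0, 0], "roll": 0, "fingers": 0.43}, {"translation": [0.1, 0, 0], "roll": 0, "fingers": 0.43}, {"translation": [0.1, 0, 0], "roll": 0, "fingers": 0.43}]'

```text
clock: 15.57
eef_pos: [0.6523, 0.1536, 0.1237]
tool_rot: [0.966, -0.257, 0.001, -0.0]
ft_force: [3.4, -2.1, 3.1]
grip_width: 0.024
```

```bash
python3 look.py w11.png 190 90 120 180 225 210 120 120;  python3 - <<'E'
import cv2,numpy as np
for n in('w10','w11'):
    a=cv2.imread(f'pics/{n}.png')[:400,400:]
    h=cv2.cvtColor(a,cv2.COLOR_BGR2HSV);m=((h[...,0]<8)|(h[...,0]>172))&(h[...,1]>150)&(h[...,2]>60)
    ys,xs=np.nonzero(m);print(n,'red scene',xs.min()+400,xs.max()+400,ys.min(),ys.max(),len(xs))
E
```

```text
15.6667 [0.65227246 0.15358474 0.12361149] [ 9.66346626e-01 -2.57242989e-01  4.81789292e-04 -1.00307662e-04] 0.024149258023840128 [ 2.36921431 -1.19430439  1.90247458]
out -3.5 y -0.0 tipz 14.6
eye [226. 404.] [510. 313.]
eyeouter [294. 411.] [486. 309.]
tip nominal [211. 336.] [516. 346.]
shoulder [211. 409.] [515. 311.]
w10 red scene 497 526 233 314 1984
w11 red scene 495 524 239 319 2033
```

Emit:
play_rows --motion '[{"translation": [0.2, 0, 0], "roll": 0, "fingers": 0.43}, {"translation": [0.35, 0, 0], "roll": 0, "fingers": 0.4}, {"translation": [0.35, 0, 0], "roll": 0, "fingers": 0.4}, {"translation": [0.35, 0, 0], "roll": 0, "fingers": 0.4}, {"translation": [0.35, 0, -0.5], "roll": 0, "fingers": 0.4}, {"translation": [0.35, 0, -1.5], "roll": 0, "fingers": 0.35}, {"translation": [0.35, 0, -2.5], "roll": 0, "fingers": 0.3}, {"translation": [0.35, 0, -4.5], "roll": 0, "fingers": 0.3}, {"translation": [0.35, 0, -7.5], "roll": 0, "fingers": 0.3}, {"translation": [0.35, 0, -10.5], "roll": 0, "fingers": 0.3}, {"translation": [0.35, 0, -12], "roll": 0, "fingers": 0.3}, {"translation": [0.35, 0, -12], "roll": 0, "fingers": 0.3}]'

```text
clock: 16.67
eef_pos: [0.657, 0.1527, 0.2504]
tool_rot: [0.966, -0.257, 0.005, -0.003]
ft_force: [0.0, 0.5, 0.7]
grip_width: 0.0298
```

```bash
python3 look.py w12.png 150 90 190 285 225 210 120 120;  python3 - <<'E'
import cv2,numpy as np
from h import *
for n in('scene','top'):
    c=load(n) if n=='scene' else snap(n)
    a=c['pixels'];h=cv2.cvtColor(a,cv2.COLOR_RGB2HSV);m=((h[...,0]<8)|(h[...,0]>172))&(h[...,1]>150)&(h[...,2]>60)
    E=np.array([.6553,.1518,.062]);w=np.zeros(m.shape,bool);u,v=proj(c,E+[0,0,.04])[0].astype(int);w[v-40:v+40,u-40:u+40]=1
    ys,xs=np.nonzero(m&w)
    print(n,(xs.min(),xs.max(),ys.min(),ys.max(),len(xs)) if len(xs) else None)
    for k in(.007,.08): print('  pred s',50+k*1e3,proj(c,E+[0,0,k])[0].round(1))
# side-by-side crop for the last view
b=load('scene');t=load('top');a=load('wrist')
r=lambda i,w,h:cv2.resize(i[...,::-1],(w,h),interpolation=cv2.INTER_CUBIC)
I=np.hstack([r(a['pixels'][90:375,150:340],400,600),np.vstack([r(b['pixels'][230:310,220:327],400,300),r(t['pixels'][60:180,80:240],400,300)])])
cv2.imwrite('pics/f.png',I)
E
```

```text
16.7667 [0.6552772  0.15218455 0.24496051] [ 9.66378852e-01 -2.57118559e-01  1.15620462e-03 -7.90249914e-04] 0.030084293624490235 [ 0.36719392  0.33440184 -0.21130907]
out -0.2 y -0.3 tipz 136.0
eye [213. 172.] [510. 313.]
eyeouter [240. 174.] [486. 309.]
tip nominal [213. 213.] [508. 254.]
shoulder [213. 256.] [507. 209.]
scene (np.int64(250), np.int64(260), np.int64(281), np.int64(305), 185)
  pred s 57.0 [257.9 302.2]
  pred s 130.0 [257.3 284.5]
top (np.int64(134), np.int64(140), np.int64(101), np.int64(107), 41)
  pred s 57.0 [145.1 115.3]
  pred s 130.0 [134.9 107.6]
```

The viewer has reached its 12-picture limit, so I'm checking the final state numerically with a silhouette fit.

```bash
cat > chk.py <<'E'
from h import *
from scipy.optimize import minimize
cs={n:snap(n) for n in('scene','top','wrist')}
E=np.array([.6553,.1518,.062]);out=np.array([.8678,-.4969,0]);oy=np.array([-.4969,-.8678,0]);Z=np.array([0,0,1.])
def mask(c,red):
    h=cv2.cvtColor(c['pixels'],cv2.COLOR_RGB2HSV);H=h[...,0]
    m=(((H<8)|(H>172))&(h[...,1]>130)&(h[...,2]>50)) if red else ((H>18)&(H<34)&(h[...,1]>130)&(h[...,2]>50))
    w=np.zeros(m.shape,np.uint8);u,v=proj(c,E+.05*Z)[0].astype(int);r=60;w[max(v-r,0):v+r,max(u-r,0):u+r]=1
    return m.astype(np.uint8)*w
K=6
def hull(c,P,acc=None):
    im=np.zeros((384*1,512),np.uint8) if acc is None else acc
    p=proj(c,P);cv2.fillConvexPoly(im,np.round(cv2.convexHull(p.astype(np.float32))*256).astype(np.int32),1,shift=8);return im
def iou(a,b): return (a&b).sum()/max((a|b).sum(),1)
def pin(v):
    a,b,z,ta,tb=v; ax=Z+ta*out+tb*oy;ax/=np.linalg.norm(ax);e1=np.cross(ax,oy);e1/=np.linalg.norm(e1);e2=np.cross(ax,e1)
    o=E+a*out+b*oy+z*Z
    return np.array([o+s*ax+.009*(np.cos(t)*e1+np.sin(t)*e2) for s in(.007,.080) for t in np.linspace(0,6.28,24)])
M={n:mask(cs[n],1) for n in cs};print({n:int(m.sum()) for n,m in M.items()})
f=lambda v:-sum(iou(hull(cs[n],pin(v)),M[n]) for n in cs if M[n].sum()>20)
best=min((minimize(f,x0,method='Nelder-Mead',options=dict(initial_simplex=np.array([x0]+[np.array(x0)+d for d in np.diag([.004,.004,.006,.06,.06])]),maxiter=400)) for x0 in([0,0,0,0,0],[.003,0,.002,.1,0],[0,0,.008,.1,0])),key=lambda r:r.fun)
print('pin out,y,z mm, tilt out,y:',(best.x*[1e3,1e3,1e3,1,1]).round(3),best.fun)
print({n:round(iou(hull(cs[n],pin(best.x)),M[n]),2) for n in cs})
o=np.array([.6276,.1677,.122])
def hasp(c,q):
    im=np.zeros((384,512),np.uint8)
    for L0,L1,a,b,w0,w1 in((.03,.048,0.004,.0195,-.045,.045),(.082,.097,.004,.013,-.045,.045),(.04,.09,.004,.01,.023,.045),(.04,.09,.004,.01,-.045,-.023)):
        P=[o+(L*np.sin(q)+k*np.cos(q))*out+(-L*np.cos(q)+k*np.sin(q))*Z+w*oy for L in(L0,L1) for k in(a,b) for w in(w0,w1)]
        hull(c,np.array(P),im)
    return im
Y={n:mask(cs[n],0) for n in('scene','top')}
print([(q,[round(float(iou(hasp(cs[n],q)&(1-M[n]),Y[n])),2) for n in Y]) for q in np.arange(0,.6,.06).round(2)])
print(bot.get_obs()['clock'])
E
python3 chk.py
```

```text
{'scene': 191, 'top': 101, 'wrist': 603}
pin out,y,z mm, tilt out,y: [ 2.39  -0.05  -0.425  0.048 -0.019] -2.240168102213401
{'scene': np.float64(0.81), 'top': np.float64(0.53), 'wrist': np.float64(0.9)}
[(np.float64(0.0), [0.6, 0.49]), (np.float64(0.06), [0.82, 0.67]), (np.float64(0.12), [0.88, 0.89]), (np.float64(0.18), [0.67, 0.8]), (np.float64(0.24), [0.51, 0.59]), (np.float64(0.3), [0.39, 0.46]), (np.float64(0.36), [0.3, 0.37]), (np.float64(0.42), [0.23, 0.3]), (np.float64(0.48), [0.18, 0.21]), (np.float64(0.54), [0.14, 0.17])]
16.9667
```

```bash
python3 -c "
from workcell import bot
print(bot.job_done(), bot.get_obs()['ft_force'])"
```

```text
the job is handed in; nothing more can be done
the job is handed in; nothing more can be done
```

The container is closed: the pin stands seated through the eye in front of the hasp, and I handed the job in at about 17 s of the 64 s allowed.

**What I did:** I swung the hasp down with the closed fingers. The tool can only point down, so I tipped the pin upright in its rest before gripping it. I then pushed the bar back with the shaft at about 8 N and felt the pin down through the eye. At the end of each move, the vertical force read no more than about 3 N. I let go with the shoulder about 4 mm above the eye and lifted clear.

**Last checks (silhouette fit on the scene, top and wrist cameras):**

| Quantity | Estimate | Limit |
|---|---|---|
| Shoulder, sideways from the eye | about 2.4 mm | 8 mm |
| Shoulder, height against the eye | about −0.4 mm | −12 to +14 mm |
| Pin tilt | about 0.05 rad | 0.3 rad |
| Hasp angle | about 0.12 rad | 0.25 rad |

The fingertips ended about 9 cm above the pin, with forces near zero.

**What disagreed or was not checked:**
- The top camera's pin outline matched the fit poorly (0.53 overlap, against 0.81 and 0.90). Its raw pixels suggest the handle's top leans up to about 9 mm outward, or about 0.1 rad, which is still within the limit.
- The final picture could not be viewed because the 12-picture limit was reached, so the end state was checked by numbers only.
- I did not measure the bowl, bottle and basket again at the end. I planned the paths well clear of them.

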